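# Load the cell tester and hold its sprung contact arm at the stop

## Task

Test the cylindrical battery: drop it into the white V-shaped cradle of the tester so that it lies along the bottom, and let go of it while the red contact arm is still at rest. Then swing the arm (the upright black post is its grip) round over the cell against its spring all the way to its stop, and finish while holding it there with the gripper: do not let go. Do not disturb the block battery and the little tin.

Things in the scene. Friction and masses are not known exactly. Their poses are not given: they have to be found in the camera images.
- tester: Cell tester, fixed to the desk: grey base plate 190 x 100 x 10 mm. Origin at the underside (desk level) near the middle of the plate; z up; its x axis runs from the cradle to the pivot of the arm, y along the cradle. It stands left of the middle, turned up to about 26 degrees clockwise.
- cradle (a point): Middle of the cradle's floor, 12 mm above the desk and 15 mm from the tester's origin towards its -x. The cradle is a white open trough along the tester's y: 70 mm long inside between end walls (4 mm thick, top 28 mm above the desk), flat floor strip about 10 mm wide, sides sloping outward at 45 degrees to a rim 26 mm above the desk, 48 mm wide over all. A cell dropped in slides to the bottom and rests with its centre about 20 mm above the desk.
- pivot (a point): Point on the vertical axis about which the red contact arm turns, 43 mm above the desk, 70 mm from the tester's origin towards its +x and 85 mm from the cradle's middle. The dark pivot body, hub and spring here are up to 38 mm wide (52 at the foot) and 68 mm high.
- contact_arm (a joint): Turn of the red contact arm about the pivot, rad. 0: at rest, swung aside to the tester's -y (right-hand) side. It grows as the arm is swung clockwise seen from above, to the solid end stop at 1.35, where the arm points along the tester's -x, straight over the middle of the cradle. A spring drives it back to 0 at once when released: it takes about 2 N at the grip to start and 5.7 N at the stop.
- grip_post (a point): On the arm: centre line of the upright round black grip post, 16 mm in diameter, 131 mm from the pivot; this point is 72 mm above the desk, the post stands from 49 to 91 mm above the desk. The arm under it is a flat red bar, 18 mm wide, 40 to 46 mm above the desk, with a brass plunger 85 mm from the pivot that reaches down to 30 mm. The post is fixed to the arm and can turn between the fingers.
- cell_center (a point): Centre of the loose cylindrical battery, black with a yellow end, about 16 mm in diameter and 50 mm long, lying on the desk on the right-hand side; its y axis runs along the cell. About 23 g.
- block_center (a point): Centre of the upright block battery (black and orange, 18 x 32 mm, 49 mm high), loose; leave alone.
- tin_center (a point): Centre of the small round tin, light grey with a red lid (29 mm in diameter, 15 mm high), loose; leave alone.
- cell: The same cylindrical battery; origin on the underside of the cell as it first lies, z up at first.
- block_battery: The same block battery; origin in the centre of its underside.
- tip_tin: The same tin; origin in the centre of its underside.
Mind the look-alikes: they are no part of the job. What is shaped like the cell but orange is not meant.

How it is judged (in metres and radians):
On the way, in this order (a step that is already met when the one before it is completed fails the run):
1. the cell lies in the cradle, let go, with the contact arm still at rest (horizontal distance between cell_center and cradle below 0.014 m and z of cell_center in the frame of tester between 0.012 and 0.026 m and angle between the y axis of cell_center and the y axis of tester, either way round below 0.3 rad and contact force between the fingers and cell below 0.05 N and linear speed of cell below 0.05 m/s and value of joint contact_arm below 0.2 rad), for 0.2 s.
2. the contact arm is held at its stop by the fingers (value of joint contact_arm above 1.29 rad and contact force between the fingers and tester above 1.5 N), for 0.3 s.
At the end, for the whole second after the job is handed in: The fingers hold the arm (over 1.5 N) still within 0.06 rad of its stop at 1.35; the cell lies free and at rest in the cradle: centre within 14 mm of its middle seen from above, 12 to 26 mm above the desk, along the cradle within 0.3 rad, not touched by the fingers (all of step 2 and velocity of joint contact_arm between -0.1 and 0.1 rad/s and horizontal distance between cell_center and cradle below 0.014 m and z of cell_center in the frame of tester between 0.012 and 0.026 m and angle between the y axis of cell_center and the y axis of tester, either way round below 0.3 rad and contact force between the fingers and cell below 0.05 N and linear speed of cell below 0.05 m/s); the arm keeps its last pose, push and grip.
It fails at once if the block battery or the tin is displaced by more than 20 mm (distance of any of block_center, tin_center from where it was at the start of the episode above 0.02 m).
It also fails if it takes over 64 s, if anything falls off the work surface, if the arm or the gripper's body presses on something with over 40 N, if the wrist force passes 120 N, or if a joint passes its speed limit or range.

## Robot

A 6-joint arm with a two-finger parallel gripper is mounted at the origin on a cart in front of the work surface, level with it; the furniture and walls round the work are solid. World frame = base frame: x ahead of the robot, y to its left, z up, the work surface at z = 0. Lengths are in mm, angles in rad, forces in N, time in s.
With the tool pointing down it reaches from about 300 to 775 mm from the base axis. Payload 14.6 kg.
Tool frame: the origin (TCP) lies at the very end of the fingers, on their centre line; the grasp point (between the pads) lies 19 mm behind it; z points along the fingers, y is the line along which they close (so a half turn about z gives the same grasp; the last joint's range is limited). The gripper opens to 94 mm and grips with 3 to 60 N. Pads are 16 mm wide; open, the fingers measure 119 mm over their backs; the gripper's body (75 mm by 177 mm) begins 78 mm behind the grasp point.
Start: joints at [-1.177, 0.3, 1.521, -0, 1.321, -0.067], TCP at [244.557, -492.627, 205.446] pointing down, gripper open.
Joint ranges: [-3.03, 3.03], [-0.79, 2.21], [0.23, 2.52], [-1.04, 4.18], [0, 3.07], [-2.55, 2.55]. Speed limits (rad/s): [2.22, 2.22, 2.57, 3.14, 3.14, 3.14].

## Interface

Orientations are given as [roll, pitch, yaw] about the fixed x, y, z axes, in that order (R = Rz(yaw) Ry(pitch) Rx(roll)).
In Python, from cell import manip, camera, get_calibration gives the robot as it stands. The module is installed in compiled form; this text tells all that it offers.
- The arm moves only by the tool jog_arm, never from a script. Its argument "plan" is one flat list of numbers, 6 for each row, row after row: the shift along the world's x, y, z in m, then the turn, a rotation vector about the world's x, y, z in degrees. A call has 1 to 20 rows; each row is the pose to reach, as a shift and turn from the pose commanded when the call began; what a row does not reach only later rows make up. A row lasts 1/10 s, in which the tool goes at most 50 mm and 8.59 degrees, less where a joint would pass 70% of its speed; a pose out of reach is approached as far as the arm can. A call with a gripper value outside its range is refused whole. "claw" is the finger opening in m, from 0 to 0.094, set as the call begins (left out, the last holds). The fingers move at their own pace and stop on an object; "force" is the grip in N (left out, the last holds). Time passes only in rows, so rows that repeat a pose let the fingers close. It gives the time, the measured TCP pose, the force, the opening and the grip force at its end, in the units of the state.
- manip.read_state(): the state, without advancing time (a new reading comes with each control period).
- camera(name): name is "scene" or "side" or "wrist"; returns (picture, depth): 384x512x3 uint8, red, green, blue; 384x512 float32, mm along the optical axis (not along the pixel's ray), 0 where there is no reading.
- get_calibration(name): a dict with "fx", "fy", "cx", "cy" (pixels), "origin" and "attitude" of the camera in the world. Camera axes: x right, y down, z forward; pixel columns grow to the right and rows downward; lengths in mm; the calibration is good to about 2 mm. The wrist camera is an equidistant fisheye: a pixel r from the principal point sees the ray r / f radians off the axis. A picture is of the moment at which its call begins: read the wrist's pose just before it. get_calibration takes no time and is no camera call; for the wrist camera it gives the pose at the moment of the call.
- manip.sign_off(): hands the job in; it is judged then, once.
The state is a dict: "clock": time; "joints": joint angles; "qd": joint speeds; "effort": joint torques, N m; "eef_pos": TCP position; "eef_rot": TCP orientation; "wrist_force": force on the tool from outside, world axes, zero at the start; "moment": the same for the moment, N m; "finger_gap": finger opening in mm; "finger_force": force on a finger pad.
Only numpy, scipy, OpenCV 4.12 (cv2) and the standard library are available. Lean on these libraries where they do the work, as an engineer would, in place of code of your own. Each camera call takes 0.05 s, during which the arm holds its last target. There are 200 camera calls.

## Working session

There is one attempt and no reset: what is moved stays moved. The work goes in short steps, Python scripts to look and compute and a tool call to move; the robot and the scene stay as the last step left them, time stands still between calls to the robot, and variables do not carry over. Pictures are saved under pics/ and viewed, at most 10 in all, crops included, and the job is handed in when it is done.

Besides the shell and the picture viewer there is one more tool, called after "Emit:" as name(argument=value, ...) on one line, values as JSON. jog_arm: Moves the arm, as the interface text tells. Its arguments: {"type":"object","properties":{"plan":{"type":"array"},"claw":{"type":"number"},"force":{"type":"number"}},"required":["plan"]}

```bash
mkdir -p pics
cat > h.py <<'E'
import numpy as np,cv2
from cell import manip,camera,get_calibration
def grab(n):
    c=get_calibration(n);p,d=camera(n);return p,d,c
def pts(d,c):
    v,u=np.mgrid[0:d.shape[0],0:d.shape[1]]
    P=np.stack([(u-c['cx'])/c['fx']*d,(v-c['cy'])/c['fy']*d,d],-1)
    return P@np.array(rot(c)).T+np.array(c['origin'])
def rot(c):
    a=np.array(c['attitude'])
    if a.shape==(3,3): return a
    from scipy.spatial.transform import Rotation as R
    return R.from_euler('xyz',a).as_matrix()
E
python3 - <<'E'
from h import *
print(manip.read_state())
ims=[]
for n in('scene','side'):
    p,d,c=grab(n);print(n,c);np.savez(n,p=p,d=d);cv2.imwrite(f'pics/{n}.png',cv2.resize(p[:,:,::-1],(800,600)))
E
```

```text
{'clock': 0.0, 'joints': array([-1.17658325e+00,  3.00488779e-01,  1.52157075e+00, -4.22138340e-06,
        1.32067340e+00, -6.66118352e-02]), 'qd': array([-2.46641826e-04,  5.51710653e-04, -4.90725139e-05,  5.03954438e-04,
        5.81110089e-04,  1.54825944e-03]), 'effort': array([-1.58971841e-03, -5.31820536e+01, -3.52741778e+01,  7.07572815e-02,
        2.44566542e-02, -1.04012508e-04]), 'eef_pos': array([ 244.47146062, -492.39878464,  204.8809966 ]), 'eef_rot': array([-3.14045464e+00, -7.18196370e-05,  4.60825921e-01]), 'wrist_force': array([ 0.46147732,  0.43637989, -0.66086857]), 'moment': array([0.04934007, 0.04329915, 0.01904297]), 'finger_force': 0.0, 'finger_gap': 93.93450505838634}
scene {'fx': 399.56421457610196, 'fy': 399.56421457610196, 'cx': 255.64095073047287, 'cy': 187.82787936560447, 'origin': array([ -30.23712771, -702.52446908,  579.09628824]), 'attitude': array([-2.13888395,  0.01102304, -0.76353061])}
side {'fx': 453.0873501470834, 'fy': 453.0873501470834, 'cx': 257.678541155505, 'cy': 192.64861960783708, 'origin': array([ 192.01757969, -900.22222493,  575.87343736]), 'attitude': array([-2.0905409 , -0.01540161, -0.38159366])}
```

View pics/scene.png

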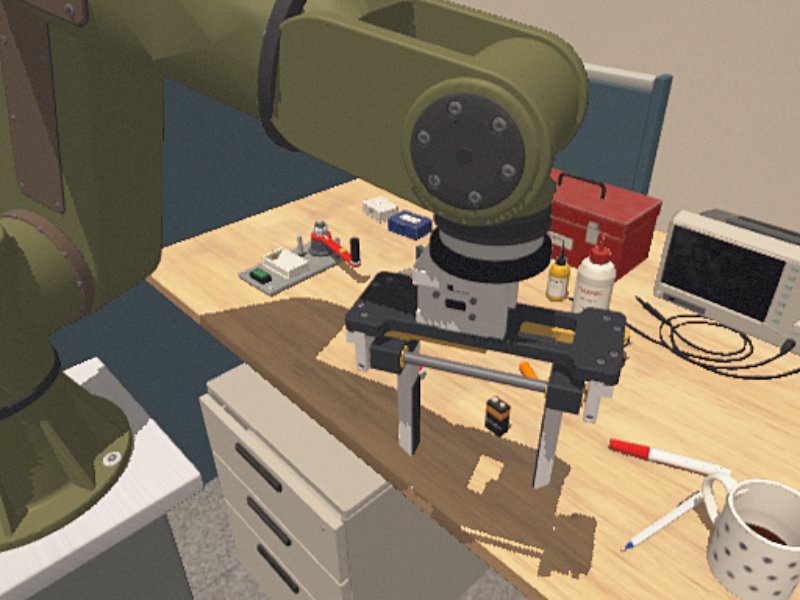

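View pics/side.png

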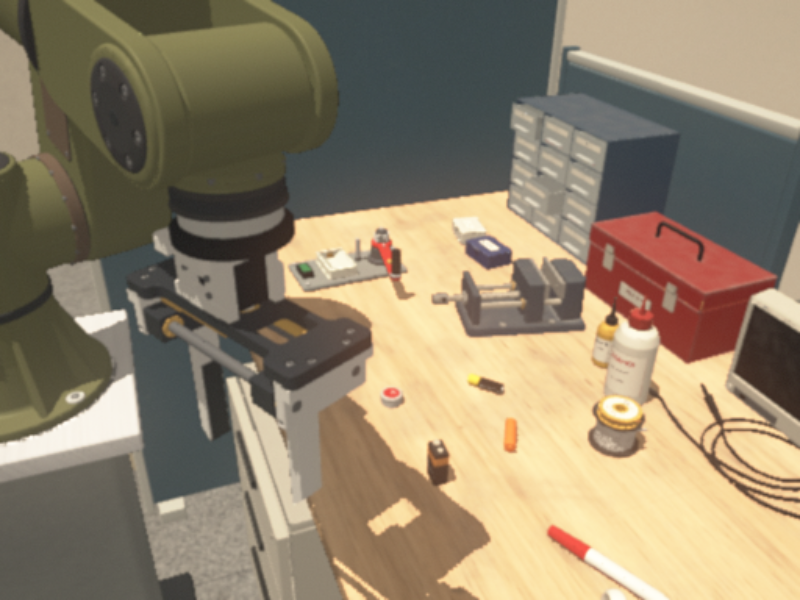

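The side view (800x600) shows the black cell with a yellow end at (487,383). An orange cylinder at (510,434) is the look-alike, the tin is at (391,397), the block at (437,460), and the tester is around (345,265). The (487,383) object fits because it is black with a yellow end. I'll confirm with a crop and measure.

Run:
```python
from h import *
S=np.load('side.npz');p,d=S['p'],S['d'];c=get_calibration('side')
P=pts(d,c)
a=p[225:265,290:335];b=p[140:190,180:265]
w=np.vstack([cv2.resize(a[:,:,::-1],(450,400),interpolation=2)[:300],]);t=cv2.resize(b[:,:,::-1],(510,300),interpolation=2)
o=np.zeros((600,510,3),np.uint8);o[:300,:450]=w;o[300:]=t;cv2.imwrite('pics/crop.png',o)
def box(n,u0,u1,v0,v1,zmin,zmax=200):
    Q=P[v0:v1,u0:u1].reshape(-1,3);C=p[v0:v1,u0:u1].reshape(-1,3).astype(int)
    m=(Q[:,2]>zmin)&(Q[:,2]<zmax);q=Q[m];
    r=cv2.minAreaRect(q[:,:2].astype(np.float32));print(n,m.sum(),q.mean(0).round(1),[np.round(x,1) for x in r],q[:,2].max().round(1))
    return q,C[m]
box('cell',296,326,236,254,6);box('tin',240,262,244,262,6);box('block',270,290,278,312,40)
box('orange',318,334,264,292,6)
q,C=box('base',180,265,145,190,5,14)
q,C=box('all',180,265,145,190,5)
R,G,B=C.T
black=(R<60)&(G<60)&(B<60)&(q[:,2]>52);print('black',black.sum(),q[black].mean(0))
red=(R>140)&(G<70);print('red',q[red].mean(0),cv2.minAreaRect(q[red][:,:2].astype(np.float32)))
wh=(C.min(1)>150)&(q[:,2]<32)&(q[:,2]>12);print('white',wh.sum(),cv2.minAreaRect(q[wh][:,:2].astype(np.float32)))
pv=(q[:,2]>55)&~black;print('high',q[pv].mean(0),q[pv].min(0),q[pv].max(0))
```

```text
cell 160 [ 587.3 -233.2   13.6] [array([ 588.2, -230.9]), array([16.7, 49.5]), np.float64(40.7)] 19.4
tin 145 [ 459.5 -215.3   14.8] [array([ 460.4, -211.9]), array([27.9, 30.7]), np.float64(10.6)] 18.7
block 143 [ 457.1 -363.9   46.4] [array([ 458.2, -361.1]), array([29.8, 17. ]), np.float64(84.8)] 52.2
orange 154 [ 566.4 -336.5   14.6] [array([ 568.8, -333.1]), array([50.8, 14. ]), np.float64(58.1)] 18.3
base 635 [504.4 145.4  11. ] [array([520.9, 188.6]), array([190.1, 261.4]), np.float64(0.8)] 14.0
all 1590 [520.9 140.1  26.4] [array([521.2, 172.2]), array([190.1, 294.2]), np.float64(0.8)] 94.2
black 0 [nan nan nan]
red [nan nan nan] ((0.0, 0.0), (0.0, 0.0), 0.0)
white 442 ((521.6102294921875, 158.85202026367188), (183.4985809326172, 93.7638931274414), 1.3425313234329224)
high [571.28248846  83.95337321  71.24772384] [554.8833705   26.30388978  55.00331572] [599.22212994 180.24473508  94.17054053]<stdin>:17: RuntimeWarning: Mean of empty slice.
  ret = um.true_divide(
<stdin>:18: RuntimeWarning: Mean of empty slice.
```

View pics/crop.png

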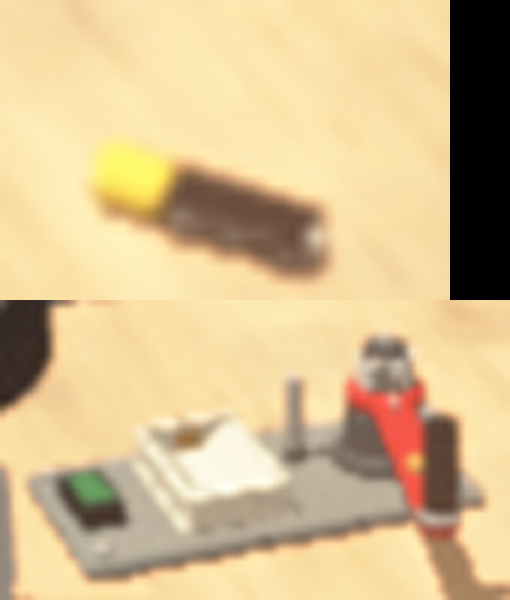

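The crop confirms the black cell with its yellow end (top panel), with the tester unobstructed below. Cell is at about (588,-231), with its axis at 131°. Next I move to a hover above it.

Emit:
jog_arm(plan=[0.343,0.262,-0.055,0,0,104,0.343,0.262,-0.055,0,0,104,0.343,0.262,-0.055,0,0,104,0.343,0.262,-0.055,0,0,104,0.343,0.262,-0.055,0,0,104,0.343,0.262,-0.055,0,0,104,0.343,0.262,-0.055,0,0,104,0.343,0.262,-0.055,0,0,104,0.343,0.262,-0.055,0,0,104,0.343,0.262,-0.055,0,0,104,0.343,0.262,-0.055,0,0,104,0.343,0.262,-0.055,0,0,104,0.343,0.262,-0.055,0,0,104,0.343,0.262,-0.055,0,0,104,0.343,0.262,-0.055,0,0,104], claw=0.06)

```text
clock: 1.6
eef_pos: [587.5, -230.7, 150.3]
eef_rot: [-3.141, -0.0, 2.272]
wrist_force: [-0.1, -0.6, -0.0]
finger_gap: 60.1
finger_force: 0.0
```

Run:
```python
from h import *
s=manip.read_state();print(s['eef_pos'],s['eef_rot'],s['joints'],s['finger_gap'],s['clock'])
for n in('wrist','scene','side'):
    p,d,c=grab(n);np.savez(n+'2',p=p,d=d,R=rot(c),o=c['origin'],k=[c['fx'],c['cx'],c['cy']])
    print(n,c['fx'],c['cx'],c['cy'],c['origin']);cv2.imwrite(f'pics/{n}2.png',p[:,:,::-1])
a=cv2.imread('pics/wrist2.png');b=cv2.imread('pics/scene2.png')
cv2.imwrite('pics/two.png',np.vstack([cv2.resize(a,(400,300)),cv2.resize(b,(400,300))]))
```

```text
[ 587.4626331  -230.67664359  150.32476265] [-3.14149072e+00 -2.19761549e-04  2.27232449e+00] [-4.32192219e-01  5.26020323e-01  1.33462674e+00  7.05887617e-07
  1.28118783e+00 -1.13372060e+00] 60.058664927839 1.6
wrist 297.3186396354542 251.3991572065139 190.95186155156838 [ 535.72651284 -169.92775754  329.47502044]
scene 399.56421457610196 255.64095073047287 187.82787936560447 [ -30.23712771 -702.52446908  579.09628824]
side 453.0873501470834 257.678541155505 192.64861960783708 [ 192.01757969 -900.22222493  575.87343736]
```

View pics/two.png

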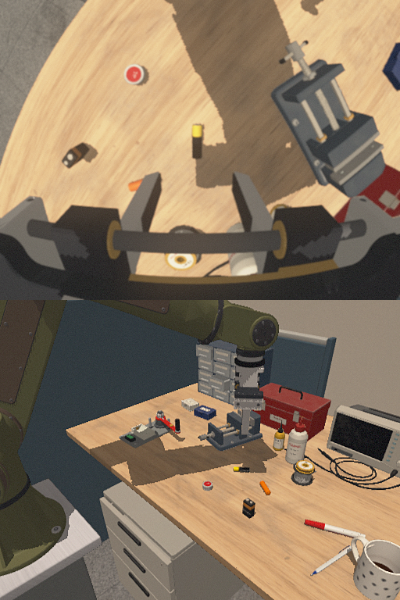

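The wrist view (400x300) shows the cell at (197,142), ahead of the fingers. The tin is at (134,74), the block at (76,153), and the orange look-alike at (137,185). The scene view now shows the tester clear at (150,430). I'll measure both.

Run:
```python
from h import *
W=np.load('wrist2.npz');f,cx,cy=W['k']
u0,v0=252,182
p=W['p'].astype(int);m=np.zeros(p.shape[:2],np.uint8)
mx=p.max(2);yel=(p[...,0]>150)&(p[...,2]<90)
reg=np.s_[150:210,230:275];m[reg]=((mx[reg]<85)|yel[reg])
n,l,st,ce=cv2.connectedComponentsWithStats(m);i=1+np.argmax(st[1:,4]);print(st[i])
v,u=np.nonzero(l==i)
def ray(u,v,z):
    x=u-cx;y=v-cy;r=np.hypot(x,y)+1e-9;t=r/f
    D=np.stack([np.sin(t)*x/r,np.sin(t)*y/r,np.cos(t)],-1)@W['R'].T
    return W['o']+D*((z-W['o'][2])/D[...,2])[...,None]
for z in(8,):
    q=ray(u,v,z);print(cv2.minAreaRect(q[:,:2].astype(np.float32)))
d=W['d'][182,252];print('depth',d)
# tester
for n in('scene','side'):
    S=np.load(n+'2.npz');c=get_calibration(n);P=pts(S['d'],c);C=S['p'].astype(int)
    x,y,z=P[...,0],P[...,1],P[...,2]
    dm=(z<3)&(z>-6)&(x>450)&(x<600)&(y>-100)&(y<0);
    m=(x>380)&(x<680)&(y>20)&(y<260)&(z>6)&(z<110)
    print(n,'desk z',np.median(z[dm]),m.sum())
    K=C[m];q=P[m];sat=K.max(1)-K.min(1)
    low=(q[:,2]<17)&(sat<40);r=cv2.minAreaRect(q[low][:,:2].astype(np.float32));print('base',low.sum(),r)
    wh=(q[:,2]<34)&(q[:,2]>20)&(K.min(1)>140);print('white',cv2.minAreaRect(q[wh][:,:2].astype(np.float32)))
    red=(K[:,0]>150)&(K[:,1]<110)&(q[:,2]>30);print('red',red.sum(),cv2.minAreaRect(q[red][:,:2].astype(np.float32)),q[red][:,2].mean())
    bl=(K.max(1)<90)&(q[:,2]>55);b=q[bl];b=b[b[:,1]<np.percentile(b[:,1],60)] if len(b) else b
    print('post',len(b),b.mean(0) if len(b) else '')
```

```text
[247 177  11  26 236]
((593.6817016601562, -237.84710693359375), (11.337599754333496, 29.130556106567383), 40.18158721923828)
depth 323.55112
scene desk z -1.1755068990469226 1498
base 729 ((509.2001647949219, 158.24691772460938), (169.3433380126953, 97.81980895996094), 1.927577018737793)
white ((504.174072265625, 189.58917236328125), (33.86960220336914, 57.245018005371094), 56.99103546142578)
red 120 ((576.5707397460938, 106.2032470703125), (143.42762756347656, 34.95180130004883), 85.3478012084961) 44.100143252371225
post 51 [559.02961128  30.31995553  72.98985639]
side desk z 1.624442099201758 1567
base 660 ((519.6492919921875, 157.38304138183594), (186.62796020507812, 95.60850524902344), 1.5297893285751343)
white ((508.7390441894531, 188.07568359375), (43.3491325378418, 69.02267456054688), 58.603458404541016)
red 123 ((568.2321166992188, 97.23473358154297), (135.6621551513672, 30.49423599243164), 75.79164123535156) 49.647145263769865
post 30 [562.2981643   29.24086615  73.55512691]
```

Emit:
jog_arm(plan=[0,0,-0.05,0,0,0,0,0,-0.1,0,0,0,0,0,-0.13,0,0,0,0,0,-0.146,0,0,0,0,0,-0.146,0,0,0,0,0,-0.146,0,0,0])

```text
clock: 2.35
eef_pos: [588.3, -231.0, 5.8]
eef_rot: [3.141, 0.002, 2.276]
wrist_force: [0.1, -0.5, 0.4]
finger_gap: 60.2
finger_force: 0.0
```

Emit:
jog_arm(plan=[0,0,0,0,0,0,0,0,0,0,0,0,0,0,0,0,0,0,0,0,0,0,0,0,0,0,0,0,0,0,0,0,0,0,0,0,0,0,0.03,0,0,0,0,0,0.08,0,0,0,0,0,0.13,0,0,0,0,0,0.13,0,0,0], claw=0.0, force=15)

```text
clock: 3.35
eef_pos: [590.1, -231.7, 142.0]
eef_rot: [3.137, 0.01, 2.276]
wrist_force: [-0.3, 0.2, -0.6]
finger_gap: 15.8
finger_force: 15.0
```

Emit:
jog_arm(plan=[0,0,0.04,0,0,0,-0.083,0.388,0.04,0,0,-40,-0.083,0.388,0.04,0,0,-40,-0.083,0.388,0.04,0,0,-40,-0.083,0.388,0.04,0,0,-40,-0.083,0.388,0.04,0,0,-40,-0.083,0.388,0.04,0,0,-40,-0.083,0.388,0.04,0,0,-40,-0.083,0.388,0.04,0,0,-40,-0.083,0.388,0.04,0,0,-40,-0.083,0.388,0.04,0,0,-40,-0.083,0.388,0.04,0,0,-40,-0.083,0.388,0.04,0,0,-40])

```text
clock: 4.65
eef_pos: [504.9, 156.1, 174.3]
eef_rot: [-3.141, 0.0, 1.576]
wrist_force: [-0.3, -0.1, -0.1]
finger_gap: 15.9
finger_force: 15.0
```

Run:
```python
from h import *
s=manip.read_state();print(s['eef_pos'],s['eef_rot'],s['joints'],s['finger_gap'],s['clock'])
p,d,c=grab('wrist');np.savez('wrist3',p=p,d=d,R=rot(c),o=c['origin'],k=[c['fx'],c['cx'],c['cy']])
print(c['origin']);cv2.imwrite('pics/wrist3.png',cv2.resize(p[:,:,::-1],(768,576)))
```

```text
[504.88054919 156.13689876 174.27717448] [-3.14138447e+00  1.75308754e-04  1.57603382e+00] [ 2.30678088e-01  2.80129472e-01  1.62127650e+00 -1.31443387e-04
  1.24042879e+00  2.25483264e-01] 15.905855930591295 4.65
[503.9095034  235.64602365 353.40522096]
```

View pics/wrist3.png

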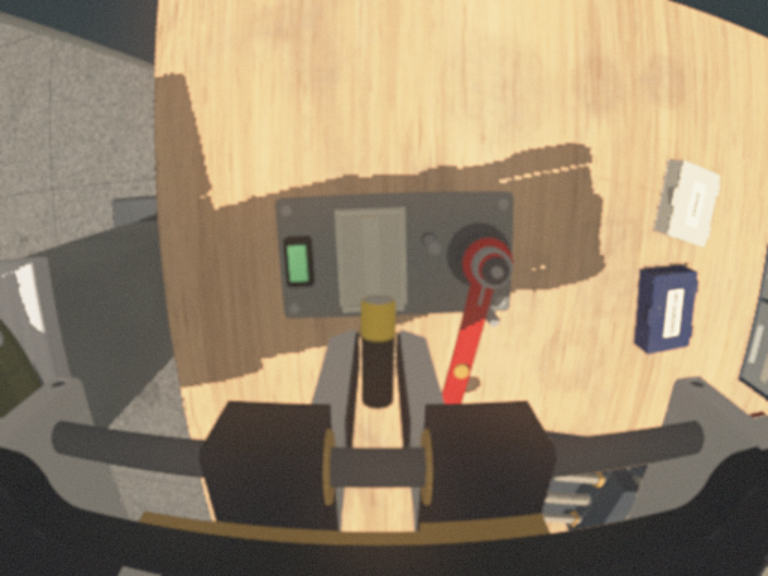

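The wrist view (768x576) shows the tester nearly square to the view. The cradle rim corners are (335,210), (406,208), (409,308), (343,312), and the base corners are (276,197), (511,192), (285,317). The held cell runs from (378,300) to (378,405). I'll project these.

Run:
```python
from h import *
W=np.load('wrist3.npz');f,cx,cy=W['k']
def ray(uv,z):
    uv=np.array(uv,float)/1.5;x=uv[:,0]-cx;y=uv[:,1]-cy;r=np.hypot(x,y)+1e-9;t=r/f
    D=np.stack([np.sin(t)*x/r,np.sin(t)*y/r,np.cos(t)],-1)@W['R'].T
    return W['o']+D*((z-W['o'][2])/D[:,2])[:,None]
print('rim',ray([(335,210),(406,208),(409,308),(343,312)],26).round(1),ray([(335,210),(406,208),(409,308),(343,312)],26).mean(0))
# floor strip edges
print('base',ray([(276,197),(511,192),(285,317)],10).round(1))
print('cell ends',ray([(378,300)],180).round(1),ray([(378,407)],176).round(1))
print('pivot top',ray([(496,270)],68).round(1))
p=W['p'].astype(int);
# base mask by depth
m=((p.max(2)-p.min(2))<28)&(p.max(2)<130);m[:,:180]=0;m[:125]=0;m[212:]=0;m[:,345:]=0
n,l,st,ce=cv2.connectedComponentsWithStats(m.astype(np.uint8));i=1+np.argmax(st[1:,4])
v,u=np.nonzero(l==i);q=ray(np.c_[u,v]*1.5,10);print(st[i],cv2.minAreaRect(q[:,:2].astype(np.float32)))
```

```text
rim [[472.9 201.3  26. ]
 [525.1 202.9  26. ]
 [529.  125.7  26. ]
 [477.7 122.1  26. ]] [501.15761632 162.99205027  26.        ]
base [[424.9 210.5  10. ]
 [609.4 216.3  10. ]
 [427.9 111.6  10. ]]
cell ends [[504.4 180.8 180. ]] [[504.7 127.8 176. ]]
pivot top [[584.2 166.7  68. ]]
[ 184  128  158   84 7389] ((518.9896240234375, 164.26861572265625), (186.9087371826172, 97.98938751220703), 2.4789907932281494)
```

Emit:
jog_arm(plan=[-0.002,0.003,-0.05,0,0,2,-0.002,0.003,-0.09,0,0,2,-0.002,0.003,-0.124,0,0,2,-0.002,0.003,-0.124,0,0,2,-0.002,0.003,-0.124,0,0,2,-0.002,0.003,-0.124,0,0,2])

```text
clock: 5.3
eef_pos: [503.8, 160.3, 52.5]
eef_rot: [3.139, -0.001, 1.612]
wrist_force: [0.1, -0.7, -0.3]
finger_gap: 16.0
finger_force: 15.0
```

Run:
```python
from h import *
s=manip.read_state();print(s['eef_pos'],s['eef_rot'],s['finger_gap'],s['clock'])
p,d,c=grab('wrist');np.savez('wrist4',p=p,d=d,R=rot(c),o=c['origin'],k=[c['fx'],c['cx'],c['cy']])
cv2.imwrite('pics/wrist4.png',cv2.resize(p[100:300,130:380,::-1],(750,600)))
```

```text
[503.77897376 160.31908966  52.52723092] [ 3.13868164e+00 -5.87610183e-04  1.61214703e+00] 16.009395894203656 5.3
```

View pics/wrist4.png

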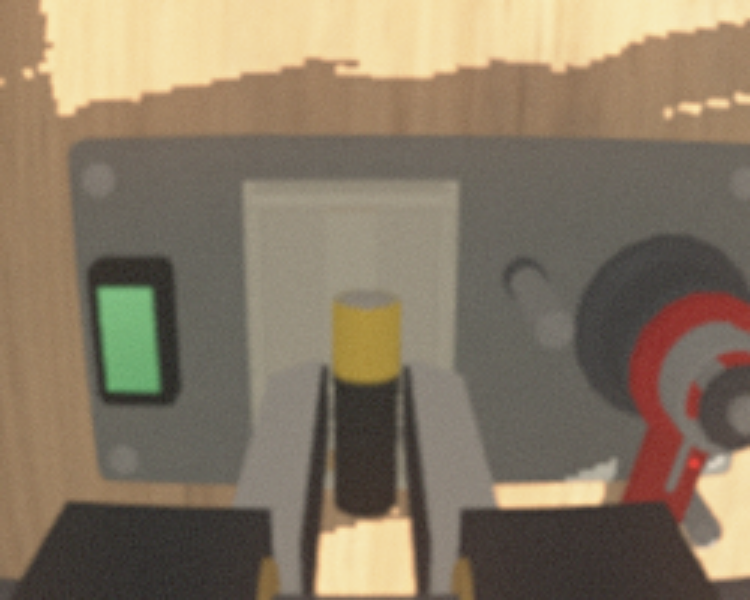

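This shows the held cell (yellow end at (367,300), near end at (365,512)), the cradle's far rim corners (245,182) and (459,182), and the base corners (72,142) and (100,478).

Run:
```python
from h import *
W=np.load('wrist4.npz');f,cx,cy=W['k'];print(W['o'])
def ray(uv,z):
    uv=np.array(uv,float)/3+[130,100];x=uv[:,0]-cx;y=uv[:,1]-cy;r=np.hypot(x,y)+1e-9;t=r/f
    D=np.stack([np.sin(t)*x/r,np.sin(t)*y/r,np.cos(t)],-1)@W['R'].T
    return (W['o']+D*((z-W['o'][2])/D[:,2])[:,None]).round(1)
print('rim',ray([(245,182),(459,182),(253,400)],27))
print('base',ray([(72,142),(100,478),(563,482)],10))
print('floor',ray([(328,225),(376,225)],12))
print('cell far',ray([(367,292)],49),ray([(367,306)],65),'near',ray([(365,514)],57+2))
```

```text
[499.36904861 239.61526759 231.6847507 ]
rim [[473.5 202.8  27. ]
 [523.4 204.8  27. ]
 [475.6 147.6  27. ]]
base [[425.6 209.2  10. ]
 [428.3 112.1  10. ]
 [562.1 116.9  10. ]]
floor [[492.8 189.8  12. ]
 [504.9 190.3  12. ]]
cell far [[502.7 183.8  49. ]] [[502.5 185.9  65. ]] near [[504.3 134.9  59. ]]
```

Emit:
jog_arm(plan=[-0.002,0.004,-0.01,0,0,0,-0.002,0.004,-0.019,0,0,0,-0.002,0.004,-0.019,0,0,0,-0.002,0.004,-0.019,0,0,0,-0.002,0.004,-0.019,0,0,0])

```text
clock: 5.85
eef_pos: [500.7, 164.4, 31.6]
eef_rot: [3.141, -0.0, 1.613]
wrist_force: [-0.4, -0.4, -0.1]
finger_gap: 15.8
finger_force: 15.0
```

Emit:
jog_arm(plan=[0,0,0,0,0,0,0,0,0,0,0,0,0,0,0,0,0,0,0,0,0,0,0,0,0,0,0,0,0,0,0,0,0,0,0,0], claw=0.04)

```text
clock: 6.45
eef_pos: [500.5, 164.4, 31.4]
eef_rot: [-3.142, -0.0, 1.613]
wrist_force: [0.2, -0.2, 0.4]
finger_gap: 39.8
finger_force: 0.0
```

Emit:
jog_arm(plan=[0,0,0.05,0,0,0,0,0,0.1,0,0,0,0,0,0.14,0,0,0,0,0,0.14,0,0,0,0,0,0.14,0,0,0])

```text
clock: 6.95
eef_pos: [500.6, 164.4, 171.6]
eef_rot: [3.141, -0.0, 1.613]
wrist_force: [0.2, -0.2, -0.1]
finger_gap: 39.8
finger_force: 0.0
```

Run:
```python
from h import *
s=manip.read_state();print(s['eef_pos'],s['eef_rot'],s['joints'],s['finger_gap'],s['clock'])
p,d,c=grab('wrist');np.savez('wrist5',p=p,d=d,R=rot(c),o=c['origin'],k=[c['fx'],c['cx'],c['cy']])
cv2.imwrite('pics/wrist5.png',cv2.resize(p[100:300,130:380,::-1],(750,600)))
for n in('scene','side'):
    p,d,c=grab(n);np.savez(n+'5',p=p,d=d)
```

```text
[500.60840851 164.39612091 171.63670638] [ 3.14055484e+00 -2.20813759e-04  1.61270842e+00] [2.47777836e-01 2.78556157e-01 1.62975009e+00 4.24704307e-06
 1.23222537e+00 2.05864446e-01] 39.75205787222273 6.95
```

View pics/wrist5.png

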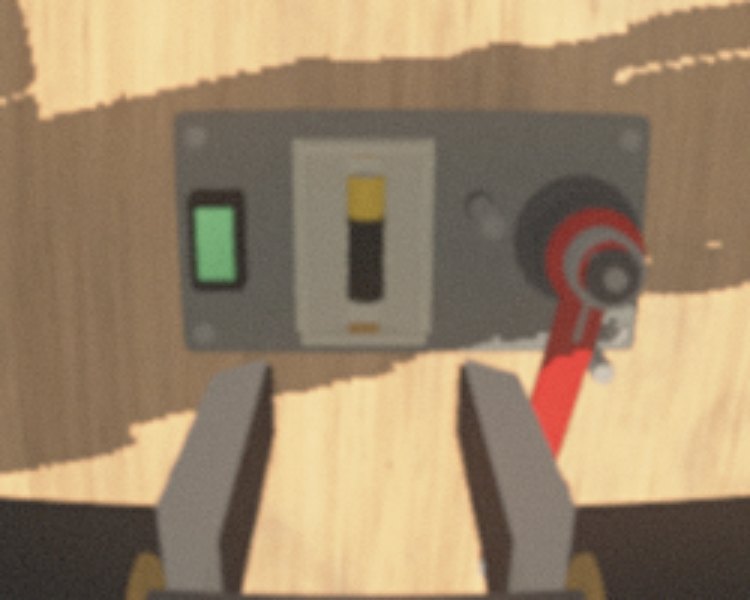

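The cell lies centred in the cradle: it spans rows 175–300, and the cradle's inside spans about 150–332. Next I locate the post and check the clearance around it.

Run:
```python
from h import *
o={}
for n in('scene','side'):
    S=np.load(n+'5.npz');c=get_calibration(n);P=pts(S['d'],c);C=S['p'].astype(int)
    x,y,z=P[...,0],P[...,1],P[...,2]
    m=(abs(x-560)<35)&(abs(y-35)<35)&(z>52)&(z<95)&(C.max(2)<95)
    q=P[m];view=np.median(q,0)-c['origin'];h=view[:2]/np.hypot(*view[:2])
    print(n,m.sum(),np.median(q,0).round(1),'axis',(np.median(q,0)[:2]+h*7).round(1),'top',np.percentile(q[:,2],97),np.ptp(q[:,0]),np.ptp(q[:,1]))
    m=(x>600)&(x<720)&(y>-120)&(y<60)&(z>20)&(z<200);q=P[m]
    if len(q): print('vise',q.min(0),q.max(0))
```

```text
scene 81 [557.8  31.1  74.6] axis [562.2  36.5] top 89.36035901928547 14.984011222830759 17.293269308094295
vise [ 600.02759379 -119.81016961   20.23226592] [719.91975585 -18.38088293  80.00153893]
side 73 [561.6  31.3  75. ] axis [564.2  37.8] top 92.24430635932887 11.521733989880317 8.892089255902533
vise [ 600.31480108 -119.7214912    20.0730324 ] [719.97838866 -16.50696467  83.9317428 ]
```

Emit:
jog_arm(plan=[0.03,-0.06,0,0,0,-6,0.062,-0.127,0,0,0,-12,0.062,-0.127,0,0,0,-12,0.062,-0.127,0,0,0,-12,0.062,-0.127,0,0,0,-12,0.062,-0.127,-0.04,0,0,-12,0.062,-0.127,-0.08,0,0,-12,0.062,-0.127,-0.115,0,0,-12,0.062,-0.127,-0.115,0,0,-12,0.062,-0.127,-0.115,0,0,-12], claw=0.06)

```text
clock: 8.1
eef_pos: [562.4, 38.3, 57.1]
eef_rot: [-3.141, 0.0, 1.405]
wrist_force: [0.2, -0.8, 0.6]
finger_gap: 59.9
finger_force: 0.0
```

Run:
```python
from h import *
s=manip.read_state();print(s['eef_pos'],s['eef_rot'],s['wrist_force'],s['finger_gap'],s['clock'])
a=camera('wrist')[0];b=camera('side')[0]
cv2.imwrite('pics/w6.png',np.hstack([cv2.resize(a[130:330,150:400,::-1],(400,320)),cv2.resize(b[120:220,160:285,::-1],(400,320))]))
```

```text
[562.42164413  38.31810009  57.06846222] [-3.14101574e+00  1.05656840e-06  1.40453714e+00] [ 0.16392739 -0.84811974  0.56377634] 59.90688797903529 8.1
```

View pics/w6.png

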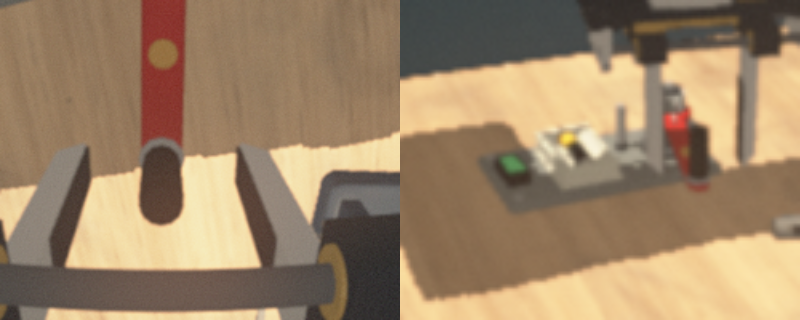

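The post is between the fingers: its base is at (162,155) and its top at about (162,205) in the left panel, with the pads on both sides. Now I grip it and compute the arc table.

Emit:
jog_arm(plan=[0,0,0,0,0,0,0,0,0,0,0,0,0,0,0,0,0,0,0,0,0,0,0,0,0,0,0,0,0,0,0,0,0,0,0,0,0,0,0,0,0,0,0,0,0,0,0,0], claw=0.0, force=35)

```text
clock: 9.0
eef_pos: [562.1, 37.4, 56.4]
eef_rot: [-3.14, 0.0, 1.403]
wrist_force: [-5.9, 1.4, 4.0]
finger_gap: 15.5
finger_force: 35.0
```

Run:
```python
import numpy as np
a0=np.radians(259.7)
for s,e in((0,60),(60,80)):
    for f in np.arange(s+4,e+1,4):
        r=lambda t:131*np.array([np.cos(a0-np.radians(t)),np.sin(a0-np.radians(t))])
        print(s,f,(r(f)-r(s)).round(1))
print((r(77.4)-r(60)).round(1))
```

```text
0 4 [-8.9  1.9]
0 8 [-17.7   4.5]
0 12 [-26.3   7.7]
0 16 [-34.6  11.4]
0 20 [-42.7  15.8]
0 24 [-50.4  20.7]
0 28 [-57.8  26.1]
0 32 [-64.7  32. ]
0 36 [-71.3  38.4]
0 40 [-77.4  45.2]
0 44 [-83.   52.4]
0 48 [-88.   60.1]
0 52 [-92.6  68. ]
0 56 [-96.5  76.2]
0 60 [-99.9  84.7]
60 64 [-2.8  8.7]
60 68 [-4.9 17.6]
60 72 [-6.5 26.6]
60 76 [-7.4 35.7]
60 80 [-7.7 44.8]
[-7.6 38.9]
```

Emit:
jog_arm(plan=[-0.0089,0.0019,0,0,0,-4,-0.0177,0.0045,0,0,0,-8,-0.0263,0.0077,0,0,0,-12,-0.0346,0.0114,0,0,0,-16,-0.0427,0.0158,0,0,0,-20,-0.0504,0.0207,0,0,0,-24,-0.0578,0.0261,0,0,0,-28,-0.0647,0.032,0,0,0,-32,-0.0713,0.0384,0,0,0,-36,-0.0774,0.0452,0,0,0,-40,-0.083,0.0524,0,0,0,-44,-0.088,0.0601,0,0,0,-48,-0.0926,0.068,0,0,0,-52,-0.0965,0.0762,0,0,0,-56,-0.0999,0.0847,0,0,0,-60,-0.0999,0.0847,0,0,0,-60])

```text
clock: 10.6
eef_pos: [462.1, 122.1, 56.4]
eef_rot: [3.141, 0.001, 0.354]
wrist_force: [-4.1, -6.0, 3.3]
finger_gap: 15.5
finger_force: 35.0
```

Emit:
jog_arm(plan=[-0.0028,0.0087,0,0,0,-4,-0.0049,0.0176,0,0,0,-8,-0.0065,0.0266,0,0,0,-12,-0.0072,0.033,0,0,0,-15,-0.0075,0.036,0,0,0,-16,-0.0076,0.039,0,0,0,-17,-0.0076,0.039,0,0,0,-17,-0.0076,0.039,0,0,0,-17,-0.0076,0.039,0,0,0,-17])

```text
clock: 11.5
eef_pos: [454.6, 160.5, 56.4]
eef_rot: [3.141, 0.001, 0.059]
wrist_force: [-4.1, -7.1, 4.7]
finger_gap: 15.3
finger_force: 35.0
```

Emit:
jog_arm(plan=[0,0.002,0,0,0,0,0,0.004,0,0,0,-1,0,0.004,0,0,0,-1,0,0.004,0,0,0,-1,0,0.004,0,0,0,-1])

```text
clock: 12.0
eef_pos: [454.5, 162.2, 56.3]
eef_rot: [3.137, 0.002, 0.042]
wrist_force: [-5.3, -27.4, 8.4]
finger_gap: 15.6
finger_force: 35.0
```

Run:
```python
from h import *
s=manip.read_state();print(s['eef_pos'],s['wrist_force'],s['finger_gap'],s['clock'])
a=camera('wrist')[0];b=camera('side')[0]
cv2.imwrite('pics/w7.png',np.hstack([cv2.resize(a[100:330,120:400,::-1],(400,320)),cv2.resize(b[110:210,160:285,::-1],(400,320))]))
```

```text
[454.5406457  162.2084762   56.30411062] [ -5.34866737 -27.43834099   8.41543511] 15.57610352955811 12.0
```

View pics/w7.png

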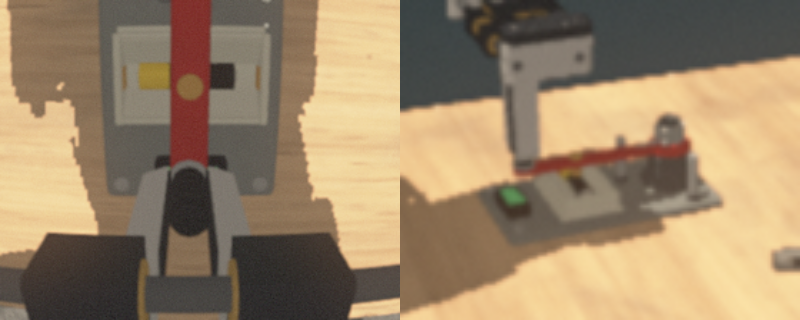

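The arm lies straight over the cradle with the cell still centred beneath it, at (140–232,75) in the left panel. The force rose to 27 N, so it is at the stop. I'll hold briefly, then hand in.

Emit:
jog_arm(plan=[0,0,0,0,0,0,0,0,0,0,0,0,0,0,0,0,0,0,0,0,0,0,0,0,0,0,0,0,0,0])

```text
clock: 12.6
eef_pos: [454.5, 162.2, 56.3]
eef_rot: [3.137, 0.002, 0.042]
wrist_force: [-4.8, -28.2, 8.5]
finger_gap: 15.2
finger_force: 35.0
```

```bash
python3 -c "
from cell import manip
print(manip.sign_off())"
```

```text
the job is handed in; nothing more can be done
None
```

I handed the job in at about 12.6 s with the cell lying centred in the cradle and the gripper holding the contact arm against its stop (about 28 N at the wrist); sign-off returned no verdict.

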